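# Load a polarimeter tube against the end stop of its V-trough

### The arm

A 6-joint arm with a two-finger parallel gripper is mounted at the origin on the work surface. World frame = base frame: x ahead of the robot, y to its left, z up, the work surface at z = 0. Lengths are in m, angles in rad, forces in N, time in s.
With the tool pointing down it reaches from about 0.35 to 0.975 m from the base axis. Payload 17.4 kg.
Tool frame: the origin (TCP) lies on the centre line of the jaws, within the pads' length; the fingertips stand 22 mm ahead of it and the grasp point (between the pads) lies 3 mm ahead of it; z points along the fingers, y is the line along which they close (so a half turn about z gives the same grasp; the last joint's range is limited). The gripper opens to 85 mm and grips with 20 to 120 N. Pads are 22 mm wide; open, the fingers measure 114 mm over their backs; the gripper's body (76 mm by 85 mm) begins 54 mm behind the grasp point. The pads swing forward as they close: fully open they stand 13 mm farther back than shut.
Start: joints at [-1.337, 0.116, 1.442, -0, 1.584, -0.038], TCP at [0.181, -0.65, 0.253] pointing down, gripper open.
Joint ranges: [-2.83, 2.83], [-0.83, 2.19], [0.07, 2.5], [-1.14, 4.28], [0.01, 3], [-2.97, 2.97]. Speed limits (rad/s): [1.89, 1.89, 2.22, 3.14, 3.14, 3.14].

### API

Orientations are given as a unit quaternion [w, x, y, z].
In Python, from bench import bot, imaging, job_done gives the robot as it stands.
- The arm moves only by the tool play_rows, never from a script. Its argument "series" is a list of rows, each a list of 4 numbers: the shift along the tool's x, y, z normalised to -1 to 1, where 1 is 0.2 m, then the turn about the tool's z normalised to -1 to 1, where 1 is 45 degrees. In form: [[x, y, z, turn], ...]. A call has exactly 8 rows; each row is the pose to reach, as a shift and turn from the pose commanded when the call began, along the tool's axes at that moment; what a row does not reach only later rows make up. A row lasts 1/8 s, in which the tool goes at most 62.5 mm and 10.7 degrees, less where a joint would pass 70% of its speed; a pose out of reach is approached as far as the arm can. A call with a number of a shift or a turn outside -1 to 1 is refused whole. A call with a gripper value outside its range is refused whole. "fingers" is the opening, from 0 (shut) to 1 (fully open), set as the call begins (left out, the last holds). The fingers move at their own pace and stop on an object; "squeeze" is the grip in N (left out, the last holds). Time passes only in rows, so rows that repeat a pose let the fingers close, or fill a call up. It gives the time, the measured TCP pose, the force, the opening and the grip force at its end, in the units of the state.
- bot.get_obs(): the state, without advancing time (a new reading comes with each control period).
- imaging.grab_frame(name): name is "scene" or "top"; returns the picture (420x560x3 uint8, red, green, blue); there is no depth.
- imaging.camera_info(name): a dict with "fx", "fy", "cx", "cy" (pixels), "R" (3x3) and "t" (3): a world point X has camera coordinates R X + t. Camera axes: x right, y down, z forward; pixel columns grow to the right and rows downward; lengths in m; the calibration is good to about 2 mm. A picture is of the moment at which its call begins. camera_info takes no time and is no camera call.
- job_done(): hands the job in; it is judged then, once.
The state is a dict: "time_s": time; "joints": joint angles; "joint_velocities": joint speeds; "joint_efforts": joint torques, N m; "tool_pos": TCP position; "ee_rot": TCP orientation; "wrist_force": force on the tool from outside, world axes, zero at the start; "wrist_torque": the same for the moment, N m; "gripper_width": finger opening in m; "gripper_force": force on a finger pad.
Only numpy, scipy, OpenCV 4.12 (cv2) and the standard library are available. Lean on these libraries where they do the work, as an engineer would, in place of code of your own. Each camera call takes 0.05 s, during which the arm holds its last target. There are 200 camera calls.

### The job

Take the long glass polarimeter tube from the rack, lay it gently (not dropped) in the V-shaped trough of the polarimeter, and slide it along under the hood until it is fully home against the end stop, holding it there a moment with a light, steady push; the end windows are glass, so never press hard. Let it rest in the trough on both flanks, then slide the chamber cover fully shut. Leave the two short tubes in the rack.

Things in the scene. Friction and masses are not known exactly. Their poses are not given: they have to be found in the camera images.
- tube_long_center (a point): Centre of the long tube, 220 mm long, 0.16 kg: glass 18 mm in diameter, with a steel cap (28 mm diameter, 18 mm long, glass window in its face) on each end. Point on the axis at mid-length; y axis along the tube; both ends alike, may be rolled. Starts level in one of the rack's three places, axis 54 mm above the table. Grip it from above round the glass near the middle.
- tube_short_a_center (a point): Centre of a short tube of the same make, 120 mm long overall, lying in another place of the rack. It must stay there (not shifted by more than 15 mm).
- tube_short_b_center (a point): Centre of the second short tube, 120 mm long overall, lying in the remaining place of the rack. It must stay there (not shifted by more than 15 mm).
- rack: White plastic rack, fixed, 250 x 120 mm, 12 mm base plate, origin under its centre. Three places at x = -80, 0, +80 mm. The tubes lie along its y axis on two notched rails (10 mm thick, at y = -32 and +32 mm, 54 mm free between them), the glass in notches 20 mm wide and 11 mm deep; notch walls end 56 mm above the table.
- polarimeter: White case, x -170 to 170, y -270 to 360 mm, top 155 mm above the table (console at y over 165 mm, x over -95 mm: 205 mm); origin underneath. Chamber open at the top: x -130 to 0, y -160 to 120, floor at 70 mm. In it, at x = -65 mm, the V-trough along y: two 90 degree aluminium saddles, y -160 to -55 and 55 to 140 mm, fingers fit between; edges 17 mm either side of the axis, 3 mm below it.
- hood_mouth (a point): On the trough's axis at the mouth of the hood, axes as the polarimeter's. The trough's last 20 mm (in +y from here) run under a fixed hood, passage 42 mm wide, roof 19 mm above the axis: the tube cannot be lowered straight into its final place, but is laid in the trough with its centre 115 to 160 mm from here towards -y, then slid towards +y.
- trough_end (a point): Far end of the trough's axis under the hood, 128 mm above the table; axes as the polarimeter's, y along the trough into the end. A tube resting on both flanks has its axis on this y axis. The end stop is a rigid brass ring, 25 mm in diameter, round this axis, that is screwed out 0 to 8 mm from here towards -y: how far is not measured, so home has the tube's centre 110 to 118 mm from here.
- cover (a joint): Sliding chamber cover, a flat black plate 145 x 302 x 7 mm on top of the case. 0 = shut over the chamber; grows as it slides open along the polarimeter's +x axis, to 0.15 m. Starts 0.135 to 0.15 m open, clear of the chamber. Stays where it is left, takes about 3 N to move, meets an end stop at 0.
- cover_grip (a point): Centre of the upright grip bar on the cover: 12 mm thick (polarimeter's x), 80 mm long (y), standing from 163 to 193 mm above the table; this point is at 178 mm. With the cover shut it is at x = -115, y = -20 mm in the polarimeter's frame. Pinch it from above, or push it towards the polarimeter's -x side.
- lamp_port (a point): The lamp's port in the chamber wall opposite the stop, on the trough's axis, axes as the polarimeter's. A laid tube leaves room for fingers between its end and this wall. To seat the tube, push along +y until the stop is felt, then hold 3 N or more on the stop for 0.4 s; over 15 N cracks the window. All is stiff (some newtons per 0.1 mm); sliding in the trough alone costs 1 to 3 N.
Mind the look-alikes: they are no part of the job. What is shaped like the part that bears tube_long_center but orange is not meant.

How it is judged:
On the way, in this order (a step that is already met when the one before it is completed fails the run):
1. the long tube lies in the V-trough, short of the stop (x of tube_long_center in the frame of trough_end between -0.003 and 0.003 m and z of tube_long_center in the frame of trough_end between -0.003 and 0.003 m and y of tube_long_center in the frame of trough_end between -0.2 and -0.121 m and angle between the y axis of tube_long_center and the y axis of trough_end, either way round below 0.05 rad), for 0.1 s.
2. the tube, lying on both flanks, is pressed home against the end stop with at least 3 N for a third of a second (contact force between tube_long and stop_ring above 3 N and x of tube_long_center in the frame of trough_end between -0.002 and 0.002 m and z of tube_long_center in the frame of trough_end between -0.002 and 0.002 m and angle between the y axis of tube_long_center and the y axis of trough_end, either way round below 0.03 rad), for 0.33 s.
3. the chamber cover is slid shut (value of joint cover below 0.004 m), for 0.2 s.
At the end, for the whole second after the job is handed in: The long tube rests still on both flanks of the trough (axis within 1.5 mm sideways and in height, 0.02 rad in direction), its end within 1.5 mm of the stop, and the cover is shut to within 4 mm (y of tube_long_center in the frame of stop_ring above -0.1115 m and x of tube_long_center in the frame of trough_end between -0.0015 and 0.0015 m and z of tube_long_center in the frame of trough_end between -0.0015 and 0.0015 m and angle between the y axis of tube_long_center and the y axis of trough_end, either way round below 0.02 rad and linear speed of tube_long below 0.01 m/s and value of joint cover below 0.004 m); the robot touches nothing.
It fails at once if the tube's end window is pressed against the stop with more than 15 N (contact force between tube_long and stop_ring above 15 N).
It fails at once if a short tube is shifted by more than 15 mm (distance of any of tube_short_a_center, tube_short_b_center from where it was at the start of the episode above 0.015 m).
It fails at once if the tube is dropped into the trough (falls into the chamber faster than 0.45 m/s) (x of tube_long_center in the frame of trough_end between -0.05 and 0.05 m and z of tube_long_center in the frame of trough_end below 0.06 m and linear speed of tube_long above 0.45 m/s).
It fails at once if the tube is rammed into the polarimeter (over 50 N) (contact force between tube_long and polarimeter above 50 N).
It also fails if it takes over 64 s, if anything falls off the work surface, if the arm or the gripper's body presses on something with over 40 N, if the wrist force passes 120 N, or if a joint passes its speed limit or range.

## Working session

There is one attempt and no reset: what is moved stays moved. The work goes in short steps, Python scripts to look and compute and a tool call to move; the robot and the scene stay as the last step left them, time stands still between calls to the robot, and variables do not carry over. Pictures are saved under pics/ and viewed, at most 10 in all, crops included, and the job is handed in when it is done.

Besides the shell and the picture viewer there is one more tool, called after ">>>" as a command line: name --pt "numbers of a row" for each row, then --argument value for the rest. play_rows: Moves the arm, as the interface text tells. Scaled input: -1 to 1 covers 0.2 m each way for a shift and 45 degrees each way for a turn. Its arguments: {"type":"object","properties":{"series":{"type":"array"},"fingers":{"type":"number"},"squeeze":{"type":"number"}},"required":["series"]}

```bash
mkdir -p pics
python3 - <<'E'
from bench import bot, imaging
import cv2
o=bot.get_obs(); print({k:o[k] for k in ("time_s","tool_pos","ee_rot","wrist_force","gripper_width")})
for n in ("scene","top"):
    cv2.imwrite(f"pics/{n}0.png",imaging.grab_frame(n)[:,:,::-1]); c=imaging.camera_info(n); print(n,c)
E
```

```text
{'time_s': 0.0, 'tool_pos': array([ 0.18117441, -0.65005797,  0.25255652]), 'ee_rot': array([-5.75114397e-04,  9.90778903e-01,  1.35487385e-01, -6.02925137e-05]), 'wrist_force': array([-0.10619582, -0.36804463,  0.73957617]), 'gripper_width': 0.08548600243157878}
scene {'fx': 398.2393744815293, 'fy': 398.2393744815293, 'cx': 280.65182080742846, 'cy': 208.3294065801019, 'R': array([[ 0.83122757,  0.55583129,  0.01059712],
       [ 0.39486025, -0.57686777, -0.71505871],
       [-0.39133887,  0.5985609 , -0.69898408]]), 't': array([-0.33832504, -0.10113983,  1.23284919])}
top {'fx': 451.7238687231469, 'fy': 451.7238687231469, 'cx': 284.8655858148687, 'cy': 210.44230772048218, 'R': array([[ 0.00357327, -0.99997562, -0.00599874],
       [-0.99511764, -0.00296411, -0.09865142],
       [ 0.09863124,  0.00632196, -0.99510397]]), 't': array([-0.03128335,  0.41495766,  1.46714365])}
```

View pics/scene0.png

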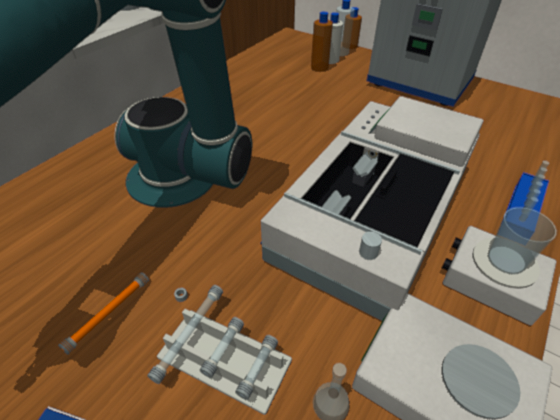

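View pics/top0.png

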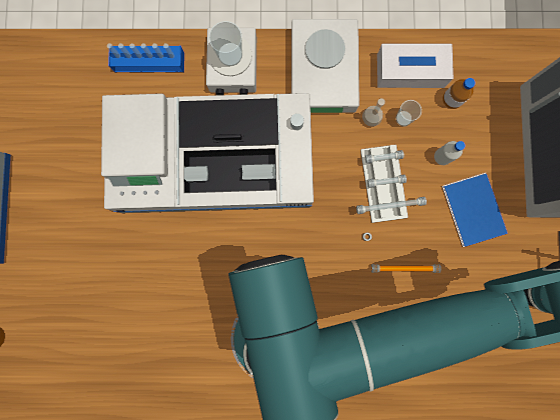

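The top view shows the polarimeter at columns 103-313, rows 95-210, with its console to the left (+y). The rack is near (385,185), with the long tube in the row nearest the robot at (358,209)-(425,202). I'll enlarge both areas.

Run:
```python
import cv2
a=cv2.imread("pics/top0.png")
cv2.imwrite("pics/c1.png",cv2.resize(a[135:230,345:440],None,fx=6,fy=6,interpolation=cv2.INTER_CUBIC))
cv2.imwrite("pics/c2.png",cv2.resize(a[85:220,95:325],None,fx=3.4,fy=3.4,interpolation=cv2.INTER_CUBIC))
```

```text
(no output)
```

View pics/c1.png

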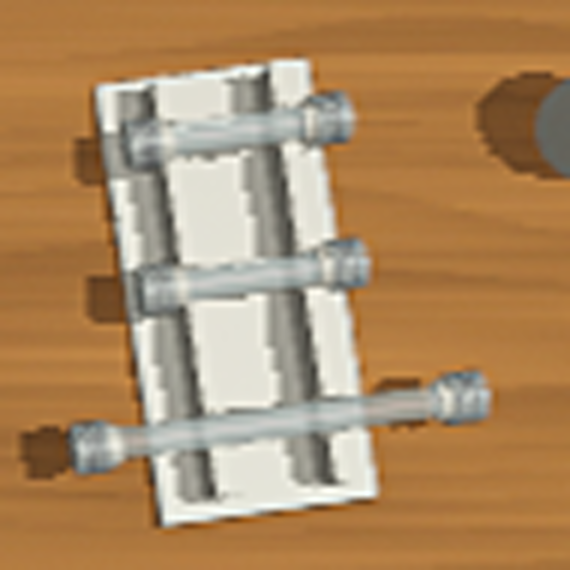

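View pics/c2.png

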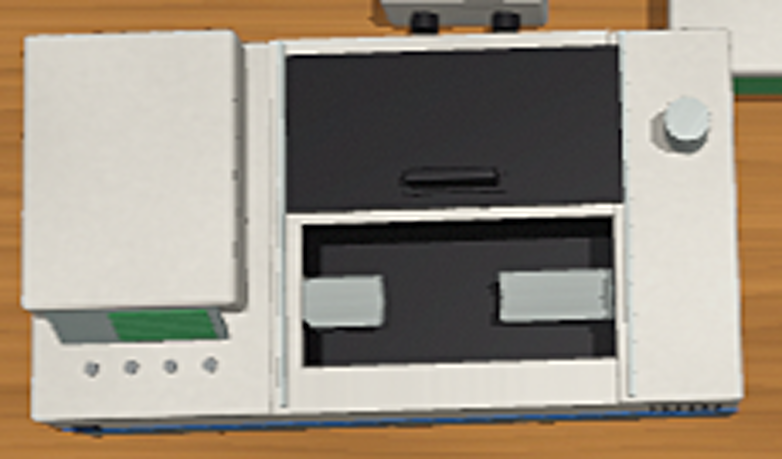

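Enlarged: the long tube's caps are centred at crop (95,447) and (463,397). The chamber rim corners are (302,226), (613,217), (614,357) and (302,366), and the saddles and grip bar are clear. Next I'll fit the poses.

```bash
cat > h.py <<'E'
import numpy as np
from bench import bot, imaging
from scipy.optimize import least_squares
C=imaging.camera_info("top")
def proj(X,C=C):
    c=np.atleast_2d(X)@C["R"].T+C["t"]; return np.c_[C["fx"]*c[:,0]/c[:,2]+C["cx"],C["fy"]*c[:,1]/c[:,2]+C["cy"]]
def ray(uv,z,C=C):
    d=C["R"].T@np.array([(uv[0]-C["cx"])/C["fx"],(uv[1]-C["cy"])/C["fy"],1]); o=-C["R"].T@C["t"]; return o+d*(z-o[2])/d[2]
def rz(a): return np.array([[np.cos(a),-np.sin(a),0],[np.sin(a),np.cos(a),0],[0,0,1]])
def crop(p,s,o): return (np.array(p,float)+.5)/s-.5+np.array(o)
E
python3 - <<'E'
from h import *
A=[((0,120,155),(302,226)),((0,-160,155),(613,217)),((-130,-160,155),(614,357)),((-130,120,155),(302,366)),
((-170,-270,155),(740,400)),((170,-270,155),(729,30)),((-170,360,155),(32,418)),
((-48,55,125),(384,276)),((-82,55,125),(384,327)),((-48,-55,125),(498,271)),((-82,-55,125),(498,322))]
P=np.array([a[0] for a in A])/1000; U=crop([a[1] for a in A],3.4,(95,85))
f=lambda p:(proj(P@rz(p[2]).T+[p[0],p[1],0])-U).ravel()
s=least_squares(f,[.6,.2,0],loss="soft_l1"); print("pol",s.x,np.round(s.fun.reshape(-1,2),1).tolist())
p=s.x; T=lambda q: rz(p[2])@np.array(q)+[p[0],p[1],0]
print("trough_end",T([-.065,.140,.128]),"mouth",T([-.065,.12,.128]))
g=ray(crop((450,178),3.4,(95,85)),.19); print("grip",g,"in pol",rz(-p[2])@(g-[p[0],p[1],0]))
e=[ray(crop(q,6,(345,135)),.054) for q in [(95,447),(463,397)]]; print("caps",e,"c",(e[0]+e[1])/2,np.linalg.norm(e[0]-e[1]))
v=e[0]-e[1]; print("tube yaw",np.arctan2(-v[0],v[1]))
for a,b in [((145,145),(328,118)),((158,287),(348,263))]:
    a=ray(crop(a,6,(345,135)),.054);b=ray(crop(b,6,(345,135)),.054);print((a+b)/2, np.arctan2(-(a-b)[0],(a-b)[1]))
E
```

```text
pol [0.58771669 0.15950793 0.02795696] [[-0.5, -0.8], [0.2, -0.5], [0.8, 0.7], [-0.4, 0.4], [0.7, 0.4], [0.6, -0.7], [-0.8, 0.3], [-1.4, 1.4], [-1.3, -2.7], [0.6, 2.0], [0.8, -2.1]]
trough_end [0.51882863 0.29763625 0.128     ] mouth [0.51938769 0.27764407 0.128     ]
grip [0.616631   0.14140972 0.19      ] in pol [ 0.02839711 -0.01889938  0.19      ]
caps [array([ 0.4168458 , -0.27310533,  0.054     ]), array([ 0.44439851, -0.47071162,  0.054     ])] c [ 0.43062216 -0.37190848  0.054     ] 0.1995179168975526
tube yaw 0.1385391320480967
[ 0.5890044  -0.35197035  0.054     ] 0.15092302632151744
[ 0.51033148 -0.35943269  0.054     ] 0.1294904200695854
```

```bash
cat >> h.py <<'E'
from scipy.spatial.transform import Rotation as Ro
def plan(X,yaw,show=True):
    """normalised total shift/turn to TCP X with tool y axis along world angle yaw"""
    o=bot.get_obs(); q=o["ee_rot"]; R=Ro.from_quat([q[1],q[2],q[3],q[0]]).as_matrix()
    d=R.T@(np.array(X)-o["tool_pos"]); a=np.arctan2(R[1,1],R[0,1]); t=-np.degrees((yaw-a+np.pi)%(2*np.pi)-np.pi)
    print("t%.2f"%o["time_s"],"TCP",o["tool_pos"].round(4),"toolx",R[:,0].round(4),"tooly",R[:,1].round(4),"F",o["wrist_force"].round(2),"w",round(o["gripper_width"],4))
    print("shift mm",(d*1000).round(2),"norm",(d/.2).round(4),"turn deg",round(t,2),"norm",round(t/45,4))
E
python3 -c "
from h import *
plan([.4306,-.3719,.13],.1385)"
```

```text
t0.10 TCP [ 0.1811 -0.6501  0.2527] toolx [0.9633 0.2684 0.    ] tooly [ 0.2684 -0.9633 -0.001 ] F [ 0.29  0.2  -0.06] w 0.0855
shift mm [ 314.97 -200.91  122.86] norm [ 1.5748 -1.0045  0.6143] turn deg -82.36 norm -1.8303
```

>>> play_rows --pt "0.1 -0.06 0.0 -0.12" --pt "0.22 -0.14 0.02 -0.25" --pt "0.34 -0.22 0.04 -0.4" --pt "0.47 -0.3 0.06 -0.55" --pt "0.6 -0.38 0.08 -0.7" --pt "0.73 -0.46 0.1 -0.83" --pt "0.86 -0.54 0.12 -0.95" --pt "0.98 -0.62 0.14 -1.0" --fingers 0.6 --squeeze 40

```text
time_s: 1.1
tool_pos: [0.3373, -0.4772, 0.2249]
ee_rot: [-0.0, 0.863, 0.505, 0.0]
wrist_force: [-0.9, 0.7, -0.6]
gripper_width: 0.0511
gripper_force: 0.0
```

```bash
python3 -c "
from h import *
plan([.4306,-.3719,.13],.1385)"
```

```text
t1.10 TCP [ 0.3373 -0.4772  0.2249] toolx [4.894e-01 8.721e-01 3.000e-04] tooly [ 8.721e-01 -4.894e-01 -4.000e-04] F [-0.94  0.7  -0.62] w 0.0511
shift mm [137.5   29.85  94.88] norm [0.6875 0.1492 0.4744] turn deg -37.23 norm -0.8274
```

>>> play_rows --pt "0.14 0.03 0.05 -0.15" --pt "0.28 0.06 0.12 -0.32" --pt "0.42 0.09 0.2 -0.5" --pt "0.55 0.12 0.29 -0.68" --pt "0.64 0.14 0.38 -0.827" --pt "0.6875 0.149 0.4744 -0.827" --pt "0.6875 0.149 0.4744 -0.827" --pt "0.6875 0.149 0.4744 -0.827"

```text
time_s: 2.1
tool_pos: [0.43, -0.3736, 0.131]
ee_rot: [0.0, 0.658, 0.753, -0.0]
wrist_force: [-0.1, 0.7, -0.8]
gripper_width: 0.0515
gripper_force: 0.0
```

Run:
```python
from h import *
import cv2
plan([.4306,-.3719,.057],.1385)
a=imaging.grab_frame("top")[:,:,::-1]; b=imaging.grab_frame("scene")[:,:,::-1]
f=lambda i:cv2.resize(i,None,fx=4,fy=4,interpolation=cv2.INTER_CUBIC)
cv2.imwrite("pics/g1.png",np.hstack([f(a[150:250,345:440]),f(b[270:370,140:240])]))
```

```text
t2.10 TCP [ 0.43   -0.3736  0.131 ] toolx [-1.336e-01  9.910e-01 -5.000e-04] tooly [9.910e-01 1.336e-01 2.000e-04] F [-0.09  0.72 -0.83] w 0.0515
shift mm [ 1.66  0.77 73.99] norm [0.0083 0.0038 0.3699] turn deg -0.26 norm -0.0057
```

View pics/g1.png

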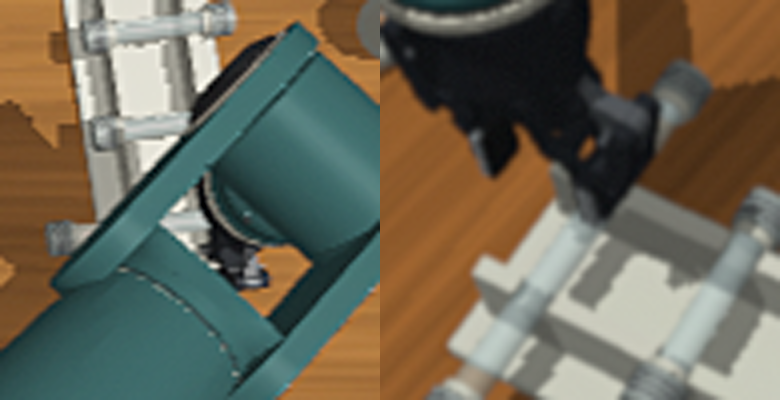

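The gripper straddles the glass between the two rails. Before descending I'll check the tube position against the scene camera, with caps at about (157,374) and (216,292).

Run:
```python
from h import *
S=imaging.camera_info("scene")
a,b=ray((157,373),.054,S),ray((215.5,292),.054,S); print(a,b,(a+b)/2,np.linalg.norm(a-b))
```

```text
[ 0.44361028 -0.46942054  0.054     ] [ 0.41771445 -0.27263748  0.054     ] [ 0.43066237 -0.37102901  0.054     ] 0.19847964079121916
```

Both cameras agree to within 1 mm, so I'll descend and grip.

>>> play_rows --pt "0.004 0.002 0.06 0" --pt "0.01 0.004 0.14 -0.003" --pt "0.01 0.004 0.22 -0.005" --pt "0.01 0.004 0.29 -0.005" --pt "0.01 0.004 0.34 -0.005" --pt "0.01 0.004 0.37 -0.005" --pt "0.01 0.004 0.37 -0.005" --pt "0.01 0.004 0.37 -0.005"

```text
time_s: 3.2
tool_pos: [0.4309, -0.3712, 0.057]
ee_rot: [0.0, 0.656, 0.755, -0.0]
wrist_force: [0.3, 0.5, -0.3]
gripper_width: 0.0511
gripper_force: 0.0
```

>>> play_rows --pt "0 0 0 0" --pt "0 0 0 0" --pt "0 0 0 0" --pt "0 0 0 0" --pt "0 0 -0.01 0" --pt "0 0 -0.05 0" --pt "0 0 -0.12 0" --pt "0 0 -0.2 0" --fingers 0 --squeeze 40

```text
time_s: 4.2
tool_pos: [0.4309, -0.371, 0.0978]
ee_rot: [0.0, 0.656, 0.755, 0.0]
wrist_force: [0.7, -0.1, -1.2]
gripper_width: 0.0166
gripper_force: 39.2
```

Run:
```python
from h import *
p=[.5877,.1595,.02796]
X=rz(p[2])@np.array([-.065,-.015,.24])+[p[0],p[1],0]; print(X)
plan(X,p[2])
```

```text
[0.52314475 0.1426887  0.24      ]
t4.20 TCP [ 0.4309 -0.371   0.0978] toolx [-1.395e-01  9.902e-01 -4.000e-04] tooly [9.902e-01 1.395e-01 5.000e-04] F [ 0.74 -0.08 -1.22] w 0.0166
shift mm [ 495.76  163.01 -142.27] norm [ 2.4788  0.8151 -0.7113] turn deg 6.41 norm 0.1425
```

>>> play_rows --pt "0.0 0.0 -0.15 0" --pt "0.05 0.02 -0.32 0" --pt "0.15 0.06 -0.5 0.02" --pt "0.3 0.11 -0.65 0.04" --pt "0.47 0.17 -0.71 0.06" --pt "0.65 0.23 -0.71 0.08" --pt "0.82 0.28 -0.71 0.1" --pt "1.0 0.34 -0.71 0.12"

```text
time_s: 5.2
tool_pos: [0.4702, -0.1623, 0.2398]
ee_rot: [0.001, 0.691, 0.723, 0.0]
wrist_force: [0.1, -0.1, -1.2]
gripper_width: 0.0165
gripper_force: 39.2
```

>>> play_rows --pt "0.17 0.05 0 0.0" --pt "0.34 0.1 0 0.0" --pt "0.51 0.15 0 0.01" --pt "0.67 0.2 0 0.01" --pt "0.8 0.24 0 0.02" --pt "0.9 0.28 0 0.02" --pt "0.97 0.31 0 0.02" --pt "1.0 0.33 0 0.02"

```text
time_s: 6.2
tool_pos: [0.5272, 0.0399, 0.2389]
ee_rot: [0.0, 0.696, 0.718, 0.0]
wrist_force: [1.0, -0.6, -1.2]
gripper_width: 0.017
gripper_force: 39.2
```

Run:
```python
from h import *
p=[.5877,.1595,.02796]
X=rz(p[2])@np.array([-.065,-.015,.19])+[p[0],p[1],0]; print(X)
plan(X,p[2])
```

```text
[0.52314475 0.1426887  0.19      ]
t6.20 TCP [0.5272 0.0399 0.2389] toolx [-0.0304  0.9995 -0.    ] tooly [9.995e-01 3.040e-02 5.000e-04] F [ 0.96 -0.64 -1.24] w 0.017
shift mm [102.9   -0.99  48.94] norm [ 0.5145 -0.005   0.2447] turn deg 0.14 norm 0.0031
```

>>> play_rows --pt "0.12 0 0 0" --pt "0.26 -0.003 0.0 0.003" --pt "0.38 -0.005 0.02 0.003" --pt "0.47 -0.005 0.08 0.003" --pt "0.514 -0.005 0.16 0.003" --pt "0.514 -0.005 0.22 0.003" --pt "0.514 -0.005 0.245 0.003" --pt "0.514 -0.005 0.245 0.003"

```text
time_s: 7.2
tool_pos: [0.523, 0.1416, 0.1892]
ee_rot: [-0.0, 0.698, 0.717, -0.0]
wrist_force: [-0.4, 0.7, -1.4]
gripper_width: 0.0166
gripper_force: 39.2
```

Run:
```python
from h import *
import cv2
p=[.5877,.1595,.02796]
X=rz(p[2])@np.array([-.065,-.015,.131])+[p[0],p[1],0]; print(X)
plan(X,p[2])
a=imaging.grab_frame("top")[:,:,::-1]; b=imaging.grab_frame("scene")[:,:,::-1]
f=lambda i:cv2.resize(i,None,fx=4,fy=4,interpolation=cv2.INTER_CUBIC)
cv2.imwrite("pics/g2.png",np.hstack([cv2.resize(a[130:220,170:290],None,fx=3,fy=3),f(b[140:230,300:400])[:270]]) if 0 else np.vstack([f(a[145:215,170:290]),f(b[140:215,300:420])]))
```

```text
[0.52314475 0.1426887  0.131     ]
t7.20 TCP [0.523  0.1416 0.1892] toolx [-2.690e-02  9.996e-01 -1.000e-04] tooly [ 9.996e-01  2.690e-02 -4.000e-04] F [-0.43  0.74 -1.35] w 0.0166
shift mm [ 1.12  0.24 58.17] norm [0.0056 0.0012 0.2909] turn deg -0.06 norm -0.0013
```

View pics/g2.png

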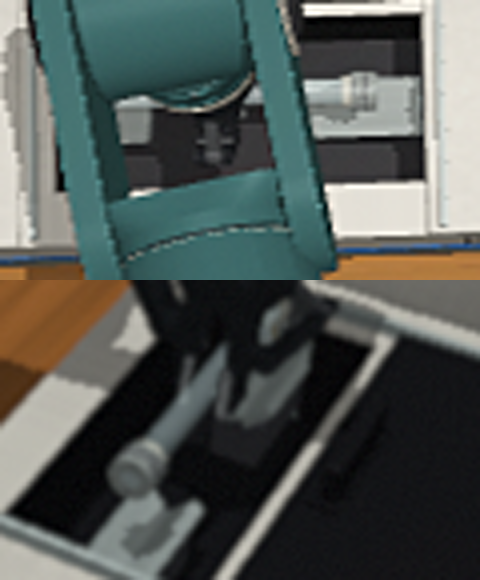

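The tube hangs over the trough, and parallax puts its offset from the trough axis under 1 mm. Now I'll lower it gently.

>>> play_rows --pt "0.0 0 0.05 0" --pt "0.005 0.001 0.11 0" --pt "0.005 0.001 0.17 0" --pt "0.005 0.001 0.215 0" --pt "0.005 0.001 0.245 0" --pt "0.005 0.001 0.265 0" --pt "0.005 0.001 0.275 0" --pt "0.005 0.001 0.279 0"

```text
time_s: 8.3
tool_pos: [0.5232, 0.1431, 0.1337]
ee_rot: [0.0, 0.697, 0.717, 0.0]
wrist_force: [0.7, -0.4, -1.8]
gripper_width: 0.0164
gripper_force: 39.2
```

>>> play_rows --pt "0 0 0.002 0" --pt "0 0 0.004 0" --pt "0 0 0.006 0" --pt "0 0 0.008 0" --pt "0 0 0.008 0" --pt "0 0 0.008 0" --pt "0 0 0.008 0" --pt "0 0 0.008 0"

```text
time_s: 9.3
tool_pos: [0.5231, 0.1431, 0.132]
ee_rot: [-0.0, 0.697, 0.717, -0.0]
wrist_force: [-1.2, -0.6, -0.4]
gripper_width: 0.0171
gripper_force: 39.2
```

>>> play_rows --pt "0 0 0.002 0" --pt "0 0 0.004 0" --pt "0 0 0.004 0" --pt "0 0 0.004 0" --pt "0 0 0.004 0" --pt "0 0 0.004 0" --pt "0 0 0.004 0" --pt "0 0 0.004 0"

```text
time_s: 10.3
tool_pos: [0.5232, 0.1431, 0.1313]
ee_rot: [0.0, 0.697, 0.717, 0.0]
wrist_force: [-0.0, -0.4, 1.4]
gripper_width: 0.0167
gripper_force: 39.4
```

The tube is bearing on the trough with almost no side force. I'll drop to the minimum grip and slide it to about 125 mm from the end.

>>> play_rows --pt "0.0 0 0 0" --pt "0.01 0 0 0" --pt "0.03 0 0 0" --pt "0.06 0 0 0" --pt "0.09 0 0 0" --pt "0.12 0 0 0" --pt "0.14 0 0 0" --pt "0.15 0 0 0" --fingers 0.205 --squeeze 20

```text
time_s: 11.3
tool_pos: [0.5222, 0.1734, 0.1312]
ee_rot: [-0.0, 0.697, 0.717, -0.0]
wrist_force: [-1.1, -1.5, 1.3]
gripper_width: 0.0174
gripper_force: 10.3
```

Run:
```python
from h import *
p=[.5877,.1595,.02796]
o=bot.get_obs(); print((rz(-p[2])@(o["tool_pos"]-[p[0],p[1],0]))*1000-[-65,140,0],o["gripper_force"])
plan([.5,.2,.131],p[2])
```

```text
[-4.21558621e-02 -1.24315725e+02  1.31235473e+02] 10.302164107561111
t11.30 TCP [0.5222 0.1734 0.1312] toolx [-2.770e-02  9.996e-01 -1.000e-04] tooly [ 9.996e-01  2.770e-02 -1.000e-04] F [-1.14 -1.51  1.29] w 0.0174
shift mm [ 27.25 -21.5    0.24] norm [ 0.1362 -0.1075  0.0012] turn deg -0.01 norm -0.0003
```

At this opening the pad force is only 10 N, so a lighter hold would slip before the push reached the limit. I'll relax it a little more and creep forward.

>>> play_rows --pt "0.0 0 0 0" --pt "0.002 0 0 0" --pt "0.004 0 0 0" --pt "0.006 0 0 0" --pt "0.008 0 0 0" --pt "0.01 0 0 0" --pt "0.01 0 0 0" --pt "0.01 0 0 0" --fingers 0.2075

```text
time_s: 12.3
tool_pos: [0.5222, 0.1751, 0.1312]
ee_rot: [-0.0, 0.697, 0.717, 0.0]
wrist_force: [-3.3, -1.8, 2.3]
gripper_width: 0.0175
gripper_force: 5.2
```

>>> play_rows --pt "0.001 0 0 0" --pt "0.002 0 0 0" --pt "0.003 0 0 0" --pt "0.004 0 0 0" --pt "0.005 0 0 0" --pt "0.006 0 0 0" --pt "0.007 0 0 0" --pt "0.008 0 0 0"

```text
time_s: 13.3
tool_pos: [0.5222, 0.1767, 0.1312]
ee_rot: [-0.0, 0.697, 0.717, 0.0]
wrist_force: [-3.0, -2.5, 1.8]
gripper_width: 0.0177
gripper_force: 5.2
```

>>> play_rows --pt "0.001 -0.0005 0 0" --pt "0.002 -0.0005 0 0" --pt "0.003 -0.0005 0 0" --pt "0.004 -0.0005 0 0" --pt "0.005 -0.0005 0 0" --pt "0.006 -0.0005 0 0" --pt "0.007 -0.0005 0 0" --pt "0.007 -0.0005 0 0"

```text
time_s: 14.3
tool_pos: [0.5221, 0.1781, 0.1312]
ee_rot: [-0.0, 0.697, 0.717, 0.0]
wrist_force: [-1.4, -0.6, 0.2]
gripper_width: 0.0181
gripper_force: 5.1
```

>>> play_rows --pt "0.001 0 0 0" --pt "0.002 0 0 0" --pt "0.003 0 0 0" --pt "0.004 0 0 0" --pt "0.005 0 0 0" --pt "0.006 0 0 0" --pt "0.007 0 0 0" --pt "0.008 0 0 0"

```text
time_s: 15.3
tool_pos: [0.522, 0.1797, 0.1312]
ee_rot: [-0.0, 0.697, 0.717, 0.0]
wrist_force: [-1.9, -0.6, -1.1]
gripper_width: 0.0177
gripper_force: 5.1
```

>>> play_rows --pt "0.001 0 0 0" --pt "0.002 0 0 0" --pt "0.003 0 0 0" --pt "0.004 0 0 0" --pt "0.005 0 0 0" --pt "0.006 0 0 0" --pt "0.007 0 0 0" --pt "0.008 0 0 0"

```text
time_s: 16.3
tool_pos: [0.522, 0.1813, 0.1312]
ee_rot: [0.0, 0.697, 0.717, -0.0]
wrist_force: [-1.9, -1.8, 0.4]
gripper_width: 0.0178
gripper_force: 5.1
```

>>> play_rows --pt "0.001 0 0 0" --pt "0.002 0 0 0" --pt "0.003 0 0 0" --pt "0.004 0 0 0" --pt "0.005 0 0 0" --pt "0.006 0 0 0" --pt "0.007 0 0 0" --pt "0.008 0 0 0"

```text
time_s: 17.3
tool_pos: [0.5219, 0.1824, 0.1312]
ee_rot: [0.0, 0.697, 0.717, -0.0]
wrist_force: [-1.4, -7.2, 1.0]
gripper_width: 0.018
gripper_force: 5.1
```

The stop is felt at −7.2 N. I'll add a slight push and hold.

>>> play_rows --pt "0.0005 0 0 0" --pt "0.001 0 0 0" --pt "0.001 0 0 0" --pt "0.001 0 0 0" --pt "0.001 0 0 0" --pt "0.001 0 0 0" --pt "0.001 0 0 0" --pt "0.001 0 0 0"

```text
time_s: 18.3
tool_pos: [0.5219, 0.1826, 0.1312]
ee_rot: [0.0, 0.697, 0.717, -0.0]
wrist_force: [-1.8, -6.1, -0.0]
gripper_width: 0.0177
gripper_force: 5.1
```

>>> play_rows --pt "0 0 0 0" --pt "0.0 0 0 0" --pt "0.0005 0 0 0" --pt "0.001 0 0 0" --pt "0.001 0 0 0" --pt "0.001 0 0 0" --pt "0.001 0 0 0" --pt "0.001 0 0 0" --fingers 0.206

```text
time_s: 19.3
tool_pos: [0.5219, 0.1827, 0.1312]
ee_rot: [0.0, 0.697, 0.717, -0.001]
wrist_force: [-0.8, -8.5, 0.1]
gripper_width: 0.0174
gripper_force: 5.8
```

>>> play_rows --pt "0.0005 0 0 0" --pt "0.0005 0 0 0" --pt "0.0005 0 0 0" --pt "0.0005 0 0 0" --pt "0.0005 0 0 0" --pt "0.0005 0 0 0" --pt "0.0005 0 0 0" --pt "0.0005 0 0 0"

```text
time_s: 20.3
tool_pos: [0.5219, 0.1828, 0.1311]
ee_rot: [0.0, 0.697, 0.717, -0.0]
wrist_force: [-2.4, -7.9, 0.2]
gripper_width: 0.0177
gripper_force: 5.8
```

>>> play_rows --pt "0 0 0 0" --pt "0 0 0 0" --pt "0 0 0 0" --pt "0 0 -0.03 0" --pt "0 0 -0.12 0" --pt "0 0 -0.25 0" --pt "0 0 -0.4 0" --pt "0 0 -0.5 0" --fingers 0.55

```text
time_s: 21.3
tool_pos: [0.5222, 0.1835, 0.234]
ee_rot: [0.001, 0.697, 0.717, 0.001]
wrist_force: [0.5, 0.1, 0.5]
gripper_width: 0.0472
gripper_force: 0.0
```

Run:
```python
from h import *
import cv2
p=[.5877,.1595,.02796]
X=rz(p[2])@np.array([.075,-.02,.24])+[p[0],p[1],0]; print(X)
plan(X,p[2])
a=imaging.grab_frame("top")[:,:,::-1]; b=imaging.grab_frame("scene")[:,:,::-1]
f=lambda i:cv2.resize(i,None,fx=4,fy=4,interpolation=cv2.INTER_CUBIC)
cv2.imwrite("pics/g3.png",np.vstack([f(a[125:200,170:290]),f(b[140:215,300:420])]))
```

```text
[0.66322981 0.14160454 0.24      ]
t21.30 TCP [0.5222 0.1835 0.234 ] toolx [-2.750e-02  9.996e-01  6.000e-04] tooly [0.9996 0.0275 0.0023] F [0.5  0.08 0.47] w 0.0472
shift mm [-45.73 139.86  -5.73] norm [-0.2286  0.6993 -0.0286] turn deg -0.02 norm -0.0005
```

View pics/g3.png

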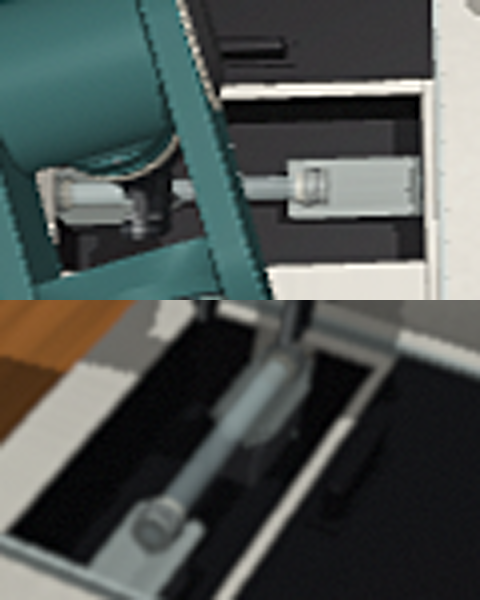

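The tube lies in both saddles with its far cap under the hood. The cover's bar is at crop (253,47) in the top view. I'll go to the bar's +x side with the fingers closed.

>>> play_rows --pt "-0.03 0.08 -0.02 0" --pt "-0.06 0.2 -0.03 0" --pt "-0.1 0.34 -0.03 0" --pt "-0.15 0.48 -0.03 0" --pt "-0.19 0.6 -0.03 0" --pt "-0.22 0.67 -0.03 0" --pt "-0.23 0.7 -0.03 0" --pt "-0.23 0.7 -0.03 0" --fingers 0

```text
time_s: 22.4
tool_pos: [0.6631, 0.1412, 0.2369]
ee_rot: [-0.0, 0.697, 0.717, -0.0]
wrist_force: [0.1, -0.2, 0.3]
gripper_width: 0.0003
gripper_force: 0.0
```

>>> play_rows --pt "0 0 0.03 0" --pt "0 0 0.08 0" --pt "0 0 0.14 0" --pt "0 0 0.19 0" --pt "0 0 0.225 0" --pt "0 0 0.24 0" --pt "0 0 0.24 0" --pt "0 0 0.24 0"

```text
time_s: 23.4
tool_pos: [0.6633, 0.1413, 0.1897]
ee_rot: [0.0, 0.697, 0.717, 0.0]
wrist_force: [-0.3, -0.0, -0.5]
gripper_width: -0.0
gripper_force: 0.0
```

Run:
```python
from h import *
p=[.5877,.1595,.02796]
X=rz(p[2])@np.array([-.085,-.02,.192])+[p[0],p[1],0]; print(X)
plan(X,p[2])
```

```text
[0.50329235 0.13713153 0.192     ]
t23.40 TCP [0.6633 0.1413 0.1897] toolx [-2.760e-02  9.996e-01  1.000e-04] tooly [9.996e-01 2.760e-02 6.000e-04] F [-0.27 -0.05 -0.5 ] w -0.0
shift mm [   0.28 -160.04   -2.43] norm [ 0.0014 -0.8002 -0.0122] turn deg -0.02 norm -0.0005
```

>>> play_rows --pt "0 -0.03 0 0" --pt "0 -0.06 0 0" --pt "0 -0.1 0 0" --pt "0 -0.15 0 0" --pt "0 -0.2 0 0" --pt "0 -0.25 0 0" --pt "0 -0.31 0 0" --pt "0 -0.37 0 0"

```text
time_s: 24.4
tool_pos: [0.5884, 0.1391, 0.1893]
ee_rot: [0.0, 0.697, 0.717, 0.0]
wrist_force: [3.3, -1.6, 0.1]
gripper_width: 0.0001
gripper_force: 1.6
```

>>> play_rows --pt "0 -0.06 0 0" --pt "0 -0.12 0 0" --pt "0 -0.18 0 0" --pt "0 -0.24 0 0" --pt "0 -0.3 0 0" --pt "0 -0.34 0 0" --pt "0 -0.37 0 0" --pt "0 -0.385 0 0"

```text
time_s: 25.4
tool_pos: [0.5119, 0.1371, 0.1893]
ee_rot: [0.0, 0.697, 0.717, 0.0]
wrist_force: [2.7, -2.3, 0.1]
gripper_width: -0.0001
gripper_force: 1.3
```

Run:
```python
from h import *
import cv2
p=[.5877,.1595,.02796]
o=bot.get_obs(); print((rz(-p[2])@(o["tool_pos"]-[p[0],p[1],0]))*1000,o["wrist_force"])
b=imaging.grab_frame("scene")[:,:,::-1]; a=imaging.grab_frame("top")[:,:,::-1]
f=lambda i:cv2.resize(i,None,fx=4,fy=4,interpolation=cv2.INTER_CUBIC)
cv2.imwrite("pics/g4.png",np.vstack([f(a[125:200,170:290]),f(b[140:215,300:420])]))
```

```text
[-76.36394497 -20.23637096 189.29326437] [ 2.74527505 -2.30385109  0.14557886]
```

View pics/g4.png

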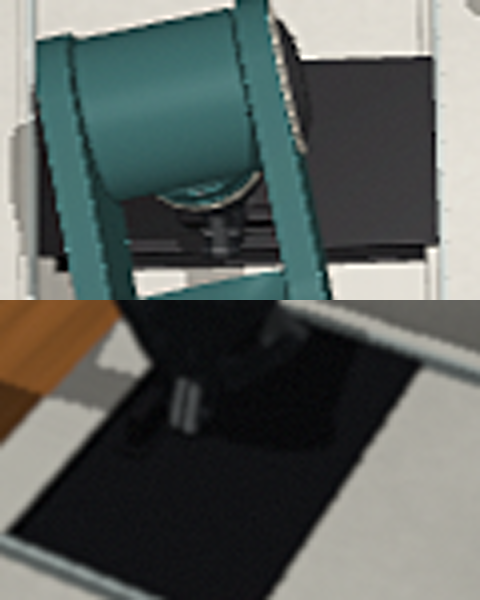

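The cover is nearly shut, with roughly 10-20 mm of the chamber still showing at the near edge. I'll keep pushing until the stop is felt.

>>> play_rows --pt "0 -0.007 0 0" --pt "0 -0.014 0 0" --pt "0 -0.021 0 0" --pt "0 -0.028 0 0" --pt "0 -0.035 0 0" --pt "0 -0.042 0 0" --pt "0 -0.049 0 0" --pt "0 -0.055 0 0"

```text
time_s: 26.5
tool_pos: [0.5011, 0.1368, 0.1892]
ee_rot: [-0.0, 0.697, 0.717, -0.0]
wrist_force: [3.1, 1.8, -1.4]
gripper_width: 0.0002
gripper_force: 1.3
```

>>> play_rows --pt "0 -0.001 0 0" --pt "0 -0.002 0 0" --pt "0 -0.003 0 0" --pt "0 -0.004 0 0" --pt "0 -0.005 0 0" --pt "0 -0.006 0 0" --pt "0 -0.007 0 0" --pt "0 -0.008 0 0"

```text
time_s: 27.5
tool_pos: [0.4996, 0.1368, 0.1892]
ee_rot: [0.0, 0.697, 0.717, 0.0]
wrist_force: [2.5, 1.1, -1.1]
gripper_width: -0.0002
gripper_force: 1.2
```

>>> play_rows --pt "0 -0.001 0 0" --pt "0 -0.002 0 0" --pt "0 -0.003 0 0" --pt "0 -0.004 0 0" --pt "0 -0.005 0 0" --pt "0 -0.006 0 0" --pt "0 -0.007 0 0" --pt "0 -0.008 0 0"

```text
time_s: 28.5
tool_pos: [0.498, 0.1367, 0.1892]
ee_rot: [-0.0, 0.697, 0.717, -0.0]
wrist_force: [2.2, 1.4, -1.1]
gripper_width: -0.0002
gripper_force: 1.2
```

>>> play_rows --pt "0 -0.001 0 0" --pt "0 -0.002 0 0" --pt "0 -0.003 0 0" --pt "0 -0.004 0 0" --pt "0 -0.005 0 0" --pt "0 -0.006 0 0" --pt "0 -0.006 0 0" --pt "0 -0.006 0 0"

```text
time_s: 29.5
tool_pos: [0.4967, 0.1366, 0.1892]
ee_rot: [-0.0, 0.697, 0.717, -0.0]
wrist_force: [1.2, 0.4, -1.1]
gripper_width: 0.0003
gripper_force: 1.0
```

>>> play_rows --pt "0 -0.001 0 0" --pt "0 -0.002 0 0" --pt "0 -0.003 0 0" --pt "0 -0.004 0 0" --pt "0 -0.005 0 0" --pt "0 -0.006 0 0" --pt "0 -0.007 0 0" --pt "0 -0.008 0 0"

```text
time_s: 30.5
tool_pos: [0.4952, 0.1366, 0.1892]
ee_rot: [0.0, 0.697, 0.717, -0.0]
wrist_force: [2.8, 0.5, -1.4]
gripper_width: 0.0004
gripper_force: 1.2
```

>>> play_rows --pt "0 -0.001 0 0" --pt "0 -0.002 0 0" --pt "0 -0.003 0 0" --pt "0 -0.004 0 0" --pt "0 -0.005 0 0" --pt "0 -0.005 0 0" --pt "0 -0.005 0 0" --pt "0 -0.005 0 0"

```text
time_s: 31.5
tool_pos: [0.4942, 0.1366, 0.1892]
ee_rot: [-0.0, 0.697, 0.717, -0.0]
wrist_force: [2.1, -0.4, -0.6]
gripper_width: -0.0
gripper_force: 1.0
```

>>> play_rows --pt "0 -0.001 0 0" --pt "0 -0.002 0 0" --pt "0 -0.003 0 0" --pt "0 -0.004 0 0" --pt "0 -0.005 0 0" --pt "0 -0.006 0 0" --pt "0 -0.007 0 0" --pt "0 -0.008 0 0"

```text
time_s: 32.5
tool_pos: [0.4927, 0.1366, 0.1892]
ee_rot: [0.0, 0.697, 0.717, 0.0]
wrist_force: [5.2, 0.0, -2.3]
gripper_width: 0.0001
gripper_force: 2.4
```

>>> play_rows --pt "0 -0.001 0 0" --pt "0 -0.002 0 0" --pt "0 -0.003 0 0" --pt "0 -0.004 0 0" --pt "0 -0.005 0 0" --pt "0 -0.006 0 0" --pt "0 -0.006 0 0" --pt "0 -0.006 0 0"

```text
time_s: 33.5
tool_pos: [0.4924, 0.1365, 0.1893]
ee_rot: [0.001, 0.697, 0.717, 0.001]
wrist_force: [16.3, 1.8, -6.0]
gripper_width: -0.0001
gripper_force: 8.1
```

The end stop is felt, with 16 N and the tool halted, so the cover is shut. I'll back off, rise and check.

>>> play_rows --pt "0 0.01 0 0" --pt "0 0.03 0 0" --pt "0 0.06 0 0" --pt "0 0.07 -0.05 0" --pt "0 0.07 -0.15 0" --pt "0 0.07 -0.3 0" --pt "0 0.07 -0.45 0" --pt "0 0.07 -0.55 0"

```text
time_s: 34.5
tool_pos: [0.5055, 0.137, 0.3021]
ee_rot: [0.001, 0.697, 0.717, 0.001]
wrist_force: [0.1, 0.3, 0.2]
gripper_width: 0.0002
gripper_force: 0.0
```

>>> play_rows --pt "-0.1 0 -0.05 0" --pt "-0.25 0 -0.1 0" --pt "-0.45 0 -0.1 0" --pt "-0.65 0 -0.1 0" --pt "-0.85 0 -0.1 0" --pt "-1.0 0 -0.1 0" --pt "-1.0 0 -0.1 0" --pt "-1.0 0 -0.1 0"

```text
time_s: 35.5
tool_pos: [0.5109, -0.0627, 0.3196]
ee_rot: [-0.0, 0.697, 0.717, 0.0]
wrist_force: [-0.2, 0.6, 0.4]
gripper_width: 0.0002
gripper_force: 0.0
```

Run:
```python
from h import *
import cv2
a=imaging.grab_frame("top")[:,:,::-1]
cv2.imwrite("pics/g5.png",cv2.resize(a[85:220,95:325],None,fx=3.4,fy=3.4,interpolation=cv2.INTER_CUBIC))
p=[.5877,.1595,.02796]
print((proj((rz(p[2])@np.array([-.115,-.02,.19])+[p[0],p[1],0]))-[95,85])*3.4)
```

```text
[[452.03201998 339.39643479]]
```

View pics/g5.png

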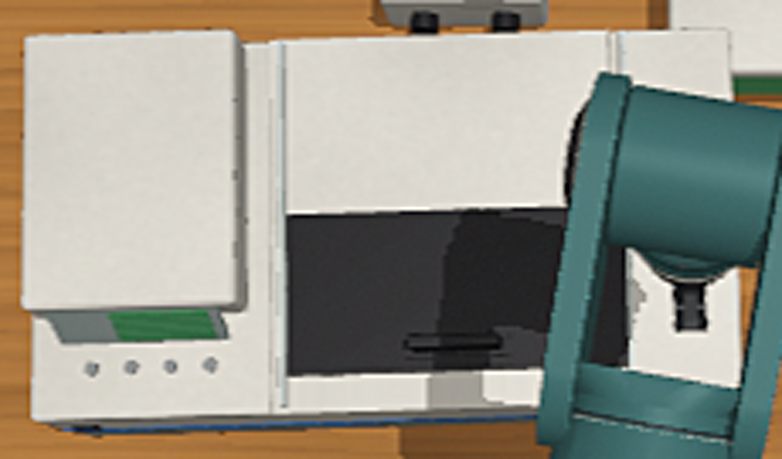

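The bar is at crop (453,341), against (452,339) predicted for shut, so the cover covers the chamber. The arm is clear of everything.

```bash
python3 -c "
from bench import job_done
print(job_done())"
```

```text
the job is handed in; nothing more can be done
None
```

I handed the job in at about 36 s; no verdict was returned. The long tube lies in the trough against the end stop, pressed with about 6–8 N at the wrist. The cover is shut against its stop, and the short tubes were not touched.

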